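Gauge the guide bore of a tea-cake press bracket

TASK

Check the press bracket's bore with the plug gauge: push the long go end gently into the bore until the handle's shoulder is pressed fully home against the upright plate with about 10 N, draw it out, then press the short no-go end squarely and centrally against a mouth of the bore, again with about 10 N for a second, to show that it will not enter. Never press the gauge against the bracket with more than 30 N, do not drop it or lay it on the bench, and leave the other things on the bench alone. Finish with the gauge lying level in its cradle again, set down gently, either way round, and let go.

Things in the scene. Friction and masses are not known exactly. Their poses are not given: they have to be found in the camera images.
- gauge: double-ended plug gauge, 121 mm, 0.2 to 0.4 kg: aluminium handle 70 x 28 x 28 mm with a round steel plug at each end, go the longer, thinner one (19 mm dia., 36 mm long, tip bevelled 2.5 mm), no-go the shorter, thicker one (23 mm dia., 15 mm long). Origin on the axis at the handle's middle, x along the gauge to the go end, z up. Starts level in the cradle, axis 39 mm above the bench
- go_tip (a point): centre of the go end's tip face, 71 mm from the gauge's origin along its +x
- go_shoulder (a point): centre of the handle's end face at the root of the go plug (gauge_c0: the shoulder that meets the plate), 35 mm from the gauge's origin along its +x
- nogo_tip (a point): centre of the no-go plug's (gauge_c2) tip face, 50 mm from the gauge's origin along its -x
- bracket: fixed steel bracket: foot 100 (x) x 90 x 10 mm, on it an upright plate 30 mm thick (x), 80 wide, top 88 mm above the bench, with a level sharp-edged 20 mm bore right through along x, axis 62 mm up, over the foot's middle line; the gauge may enter from either face. The plate is clamped up to 10 mm off the foot's middle along x; this is not measured. Origin on the bench under the foot's middle
- cradle: fixed pale wooden rest: base 110 x 70 x 8 mm; two cross bars (8 mm thick, 54 mm apart, tops 25 mm above the bench) carry the handle near its ends between cheeks 36 mm apart, 39 mm tall; open between the bars for the fingers beside the handle's middle. Origin on the bench under its centre, x along the gauge lying in it, whose axis is then 39 mm above the bench
- caliper: dark steel vernier caliper lying flat, 190 mm long, 9 mm thick; bystander
- cake_a: dark pressed tea cake, disc 100 mm across, 24 mm thick; bystander; origin under its middle
- cake_b: a second dark pressed tea cake, 100 mm across, 24 mm thick; bystander; origin under its middle
- brush: wooden-handled brush lying flat; bystander
- bowl: white ceramic bowl, 90 mm across, 50 mm tall; bystander; origin under its middle
- pick: tea pick (steel spike, dark wooden handle) lying flat; bystander
- jar: amber glass jar with a wooden cap, 60 mm across, 80 mm tall; bystander; origin under its middle
There are look-alikes about, which are no part of the job. What is shaped like the cradle but black is not meant. There is more than one size of the gauge; the one meant has the size given above.

How it is judged:
On the way, in this order (a step that is already met when the one before it is completed fails the run):
1. the go end is fully home in the bore: the handle's shoulder bears on the plate's face with more than 3 N, on the bore's axis (within 3 mm and 0.07 rad) (y of go_shoulder in the frame of bracket between -0.003 and 0.003 m and z of go_shoulder in the frame of bracket between 0.059 and 0.065 m and angle between the x axis of gauge and the x axis of bracket, either way round below 0.07 rad and contact force between gauge_c0 and bracket above 3 N), for 0.2 s.
2. the no-go end is pressed with more than 5 N, square (within 0.07 rad) and central (within 3 mm), against a mouth of the bore, and stays out (y of nogo_tip in the frame of bracket between -0.003 and 0.003 m and z of nogo_tip in the frame of bracket between 0.059 and 0.065 m and angle between the x axis of gauge and the x axis of bracket, either way round below 0.07 rad and contact force between gauge_c2 and bracket above 5 N), for 0.8 s.
At the end, for the whole second after the job is handed in: the gauge lies at rest and level (within 0.05 rad) in its cradle, released: origin within 9 mm along and 6 mm across the cradle's middle, axis 36 to 42 mm above the bench, along the cradle within 0.12 rad, either way round (x of gauge in the frame of cradle between -0.009 and 0.009 m and y of gauge in the frame of cradle between -0.006 and 0.006 m and z of gauge in the frame of cradle between 0.036 and 0.042 m and angle between the x axis of gauge and the x axis of cradle, either way round below 0.12 rad and angle between gauge's own x axis and vertical between 1.52 and 1.62 rad and linear speed of gauge below 0.02 m/s and contact force between the fingers and gauge below 0.1 N); the robot touches nothing.
It fails at once if the gauge is pressed against the bracket with more than 30 N (contact force between gauge and bracket above 30 N).
It fails at once if the gauge is dropped or laid on the bench (its middle lower than 30 mm) (height (world z) of gauge below 0.03 m).
It fails at once if the gauge is dropped or thrown: out of the fingers it moves faster than 0.3 m/s (contact force between the fingers and gauge below 0.1 N and linear speed of gauge above 0.3 m/s).
It fails at once if a bystander is moved by more than 15 mm (distance of any of caliper, cake_a, cake_b, brush, bowl, pick, jar from where it was at the start of the episode above 0.015 m).
It also fails if it takes over 72 s, if anything falls off the work surface, if the arm or the gripper's body presses on something with over 40 N, if the wrist force passes 120 N, or if a joint passes its speed limit or range.

ROBOT

A 6-joint arm with a two-finger parallel gripper is mounted at the origin on the work surface. World frame = base frame: x ahead of the robot, y to its left, z up, the work surface at z = 0. Lengths are in m, angles in rad, forces in N, time in s.
With the tool pointing down it reaches from about 0.275 to 0.725 m from the base axis. Payload 5.6 kg.
Tool frame: the origin (TCP) lies at the very end of the fingers, on their centre line; the grasp point (between the pads) lies manip.grip_depth behind it (manip.grip_depth is the distance from the TCP to the grasp point, in m); z points along the fingers, y is the line along which they close (so a half turn about z gives the same grasp; the last joint's range is limited). The gripper opens to 85 mm and grips with 20 to 120 N. Pads are 22 mm wide; open, the fingers measure 114 mm over their backs; the gripper's body (76 mm by 85 mm) begins 54 mm behind the grasp point. The pads swing forward as they close: fully open they stand 13 mm farther back than shut.
Start: joints at [0.285, 0.255, 0.108, 0, -1.424, -0.285], TCP at [0.55, 0, 0.231] pointing down, gripper open.
Joint ranges: [-2.95, 2.95], [-1.21, 1.97], [-1.09, 1.5], [-2.87, 1.71], [-2.94, -0.07], [-3.05, 3.05]. Speed limits (rad/s): [2.57, 2.57, 3.14, 3.14, 3.14, 3.14].

INTERFACE

Orientations are given as a unit quaternion [x, y, z, w].
In Python, from plant import manip gives the robot as it stands.
- The arm moves only by the tool send_rows, never from a script. Its argument "targets" is a list of rows, each a list of 7 numbers: the finger opening in cm, from 0 to 8.54, then the shift along the world's x, y, z in cm, then the turn, a rotation vector about the world's x, y, z in rad. A call has 1 to 10 rows; each row shifts and turns the commanded pose from where the row before left it; what a row does not reach is not made up. A row lasts 1/8 s, in which the tool goes at most 62.5 mm and 10.7 degrees, less where a joint would pass 70% of its speed; a pose out of reach is approached as far as the arm can. A call with a gripper value outside its range is refused whole. The fingers move at their own pace and stop on an object; the grip force is fixed at half the most. Time passes only in rows, so rows that do not move let the fingers close. It gives the time, the measured TCP pose, the force, the opening and the grip force at its end, in the units of the state.
- manip.get_state(): the state, without advancing time (a new reading comes with each control period).
- manip.capture(name): name is "scene" or "side" or "wrist"; returns (picture, depth): 480x640x3 uint8, red, green, blue; 480x640 float32, m along the optical axis (not along the pixel's ray), 0 where there is no reading.
- manip.camera_info(name): a dict with "intrinsics" (3x3 intrinsics, pixels), "distortion" ([k1, k2, p1, p2, k3] as OpenCV has them; the pictures are not rectified), "T" (4x4, takes a point from camera to world coordinates); the wrist camera has in their place "T_tool_cam" (4x4, takes a point from camera to tool coordinates, whose origin is the TCP and whose axes are the flange's). Camera axes: x right, y up, looking along -z (the intrinsics and any distortion apply to the point x, -y, -z); pixel columns grow to the right and rows downward; lengths in m; the calibration is good to about 2 mm. A picture is of the moment at which its call begins: read the wrist's pose just before it. camera_info takes no time and is no camera call.
- manip.finish_job(): hands the job in; it is judged then, once.
Trained networks look in the newest picture that a camera, given by its name, has taken for a name from the list of things; names that differ only in an ending like _2 or _b are one class to them, and where a whole thing is asked for, a point or a joint stands for the part that bears it (a point fixed in the world has none). Each returns a list of dicts, best first, with "score" (0 to 1); they miss things now and then, are a little off and sometimes report something else, mostly with a low value. They report only what shows in the picture. A call takes as long as a camera call. They do not tell look-alikes from the thing itself.
- manip.silhouettes(camera, name): "region" (480x640 bool, what is visible of it) and "rect" ([centre column, centre row, width, height] in pixels, round what is visible of it).
The state is a dict: "clock": time; "joints": joint angles; "qd": joint speeds; "tau": joint torques, N m; "eef_pos": TCP position; "tool_rot": TCP orientation; "force": force on the tool from outside, world axes, zero at the start; "wrist_torque": the same for the moment, N m; "finger_gap": finger opening in m; "gripper_force": force on a finger pad.
Only numpy, scipy, OpenCV 4.12 (cv2) and the standard library are available. Lean on these libraries where they do the work, as an engineer would, in place of code of your own. Each camera call takes 0.05 s, during which the arm holds its last target. There are 200 camera calls.

## Working session

There is one attempt and no reset: what is moved stays moved. The work goes in short steps, Python scripts to look and compute and a tool call to move; the robot and the scene stay as the last step left them, time stands still between calls to the robot, and variables do not carry over. Pictures are saved under pics/ and viewed, at most 10 in all, crops included, and the job is handed in when it is done.

Besides the shell and the picture viewer there is one more tool, called by a JSON object that holds its "api" and its "payload". send_rows: Moves the arm, as the interface text tells. Its arguments: {"type":"object","properties":{"targets":{"type":"array"}},"required":["targets"]}

```bash
ls; mkdir -p pics; cat > h.py <<'E'
import numpy as np, cv2
from plant import manip
from scipy.spatial.transform import Rotation as R
def camT(n,st=None):
    ci=manip.camera_info(n)
    if 'T' in ci: return ci,np.array(ci['T'])
    st=st or manip.get_state()
    M=np.eye(4);M[:3,:3]=R.from_quat(st['tool_rot']).as_matrix();M[:3,3]=st['eef_pos']
    return ci,M@np.array(ci['T_tool_cam'])
def world(n,depth,mask=None,st=None):
    ci,T=camT(n,st)
    if mask is None: mask=np.ones(depth.shape,bool)
    v,u=np.nonzero(mask&(depth>0)); d=depth[v,u]
    p=cv2.undistortPoints(np.stack([u,v],1).astype(np.float64)[:,None],np.array(ci['intrinsics']),np.array(ci['distortion']))[:,0]
    P=np.stack([p[:,0]*d,-p[:,1]*d,-d,np.ones_like(d)],1)
    return (P@T.T)[:,:3],u,v
def save(n,im): cv2.imwrite('pics/'+n,cv2.cvtColor(im,cv2.COLOR_RGB2BGR))
E
python3 - <<'E'
from h import *
print(manip.get_state(),manip.grip_depth)
ims=[]
for n in ['scene','side']:
    im,d=manip.capture(n); ims.append(im); np.savez('/tmp/'+n,im=im,d=d)
    print(n,np.array(manip.camera_info(n)['T']).round(3).tolist())
    for k in ['gauge','cradle','bracket']:
        for r in manip.silhouettes(n,k):
            P,_,_=world(n,d,r['region'])
            print(k,round(r['score'],2),np.round(r['rect']),len(P),np.median(P,0).round(3),P.min(0).round(3),P.max(0).round(3))
for n,im in zip(['scene','side'],ims): save(n+'0.png',im)
E
```

```text
pics
{'clock': 0.0, 'joints': array([ 2.84609041e-01,  2.55765773e-01,  1.07010936e-01, -4.83100611e-04,
       -1.42388704e+00, -2.84594090e-01]), 'qd': array([-0.00077091,  0.00134477, -0.00099784,  0.00172049, -0.00250095,
       -0.00106137]), 'tau': array([-4.48901856e-04, -3.86631560e+01,  2.37934113e+01,  5.36471218e+00,
       -6.25866101e-03, -4.57470776e-06]), 'eef_pos': array([5.49511081e-01, 6.87845347e-05, 2.30387142e-01]), 'tool_rot': array([-7.07086587e-01,  7.07126332e-01,  6.52622921e-04, -6.94747811e-04]), 'force': array([ 0.07277682, -0.41018222,  0.63304708]), 'wrist_torque': array([ 0.01674889, -0.00462691, -0.00067532]), 'gripper_force': 0.0, 'finger_gap': 0.0853021119647952} 0.0187
scene [[-0.756, -0.484, 0.441, 1.008], [0.654, -0.567, 0.501, 0.483], [0.008, 0.667, 0.745, 0.862], [0.0, 0.0, 0.0, 1.0]]
gauge 0.82 [299. 220.  12.  41.] 438 [ 0.508 -0.159  0.052] [ 0.443 -0.239 -0.001] [ 0.535 -0.119  0.058]
gauge 0.51 [236. 217.  30.  15.] 233 [ 0.596 -0.297  0.016] [ 0.575 -0.342 -0.003] [ 0.611 -0.265  0.023]
cradle 0.8 [299. 231.  36.  42.] 691 [ 0.517 -0.146 
[... 313 characters left out ...]
73 0.179 0.033] [ 0.467  0.095 -0.003] [0.612 0.218 0.092]
side [[1.0, -0.001, -0.011, 0.515], [-0.006, 0.76, -0.65, -0.647], [0.009, 0.65, 0.76, 0.747], [0.0, 0.0, 0.0, 1.0]]
gauge 0.86 [311. 301.  43.  57.] 1035 [ 0.502 -0.179  0.051] [ 0.465 -0.232 -0.002] [ 0.537 -0.089  0.056]
cradle 0.9 [232. 307.  68.  59.] 2072 [ 0.353 -0.169  0.009] [ 0.297 -0.228  0.   ] [ 0.411 -0.102  0.043]
cradle 0.7 [253. 144.  56.  46.] 497 [0.335 0.257 0.02 ] [ 0.291  0.214 -0.001] [0.421 0.383 0.029]
cradle 0.57 [313. 307.  65.  64.] 1197 [ 0.514 -0.181  0.009] [ 0.451 -0.228 -0.002] [ 0.563 -0.096  0.054]
bracket 0.62 [337. 174.  49.  57.] 2089 [0.559 0.152 0.033] [ 0.504  0.1   -0.004] [0.613 0.304 0.092]
```

View pics/scene0.png

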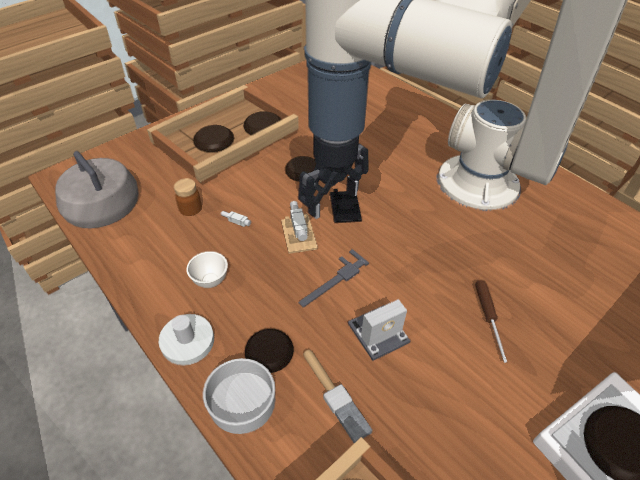

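View pics/side0.png

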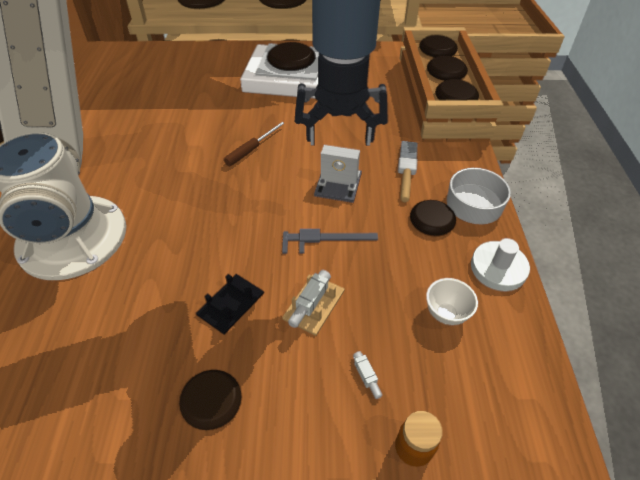

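Gauge in the pale cradle is at about side px (312,298); the black decoy cradle is at (230,303), the small decoy gauge at (367,375), and the bracket at (340,172). I'll take closer looks with the wrist camera.

```bash
python3 - <<'E'
from h import *
print(np.array(manip.camera_info('wrist')['T_tool_cam']).round(3).tolist(), manip.camera_info('wrist')['intrinsics'])
for n in ['scene','side']:
    z=np.load('/tmp/'+n+'.npz'); P,u,v=world(n,z['d'])
    for k,lo,hi,c,r in [('gauge',.044,.06,(.508,-.165),.08),('plate',.08,.095,(.56,.16),.08)]:
        m=(P[:,2]>lo)&(P[:,2]<hi)&(np.hypot(P[:,0]-c[0],P[:,1]-c[1])<r); Q=P[m,:2].astype(np.float32)
        print(n,k,len(Q),cv2.minAreaRect(Q), np.median(P[m,2]))
E
```

```text
[[0.0, 0.951, 0.31, 0.08], [1.0, 0.0, -0.0, 0.0], [-0.0, 0.31, -0.951, -0.142], [0.0, 0.0, 0.0, 1.0]] [[354.6205196    0.         320.06219912]
 [  0.         354.6205196  237.83509667]
 [  0.           0.           1.        ]]
scene gauge 375 ((0.49881401658058167, -0.17448988556861877), (0.12225864827632904, 0.028366202488541603), 61.5284423828125) 0.05214823023594106
scene plate 637 ((0.5604439973831177, 0.1691790372133255), (0.03219421207904816, 0.08171311765909195), 76.04544067382812) 0.08792047130602765
side gauge 825 ((0.498721182346344, -0.17635461688041687), (0.12072178721427917, 0.02896963618695736), 61.663944244384766) 0.051979041064573406
side plate 446 ((0.561357855796814, 0.1681181937456131), (0.03639779984951019, 0.07929322123527527), 76.62735748291016) 0.08790237160420289
```

{"api": "send_rows", "payload": {"targets": [[8.5, -1.5, -5, 1, 0, 0, 0], [8.5, -1.5, -5, 1, 0, 0, 0], [8.5, -1, -5, 1, 0, 0, 0], [8.5, 0, 0, 0, 0, 0, 0], [8.5, 0, 0, 0, 0, 0, 0], [8.5, 0, 0, 0, 0, 0, 0]]}}

```text
clock: 1.15
eef_pos: [0.5101, -0.1491, 0.2609]
tool_rot: [0.708, -0.707, -0.0, 0.0]
force: [0.6, 0.0, -0.4]
finger_gap: 0.0847
gripper_force: 0.0
```

```bash
python3 - <<'E'
from h import *
st=manip.get_state();print(st['eef_pos'],st['clock']);im,d=manip.capture('wrist'); save('w1.png',im); np.savez('/tmp/w1',im=im,d=d)
P,u,v=world('wrist',d,st=st)
for k in ['gauge','cradle']:
    for r in manip.silhouettes('wrist',k):
        Q,_,_=world('wrist',d,r['region'],st); print(k,r['score'],np.round(r['rect']),np.median(Q,0),Q.min(0),Q.max(0))
m=(P[:,2]>.044)&(P[:,2]<.06)&(np.hypot(P[:,0]-.508,P[:,1]+.165)<.09); print(cv2.minAreaRect(P[m,:2].astype(np.float32)),m.sum())
E
```

```text
[ 0.51010511 -0.14912151  0.26093257] 1.15
gauge 0.96 [234.  43.  50.  87.] [ 0.59249149 -0.30334591  0.01784094] [ 0.57309502 -0.34401755 -0.00140434] [ 0.61493158 -0.26645498  0.02168912]
gauge 0.74 [332. 175.  70. 113.] [ 0.49899385 -0.17494272  0.05194347] [ 4.63562510e-01 -2.32626075e-01 -4.38195878e-04] [ 0.53397184 -0.11933141  0.05486739]
gauge 0.26 [324. 181.  97. 114.] [ 0.50871315 -0.17146109  0.0078214 ] [ 0.45157085 -0.22775156 -0.00134495] [ 0.56016162 -0.10229325  0.05285974]
cradle 0.94 [325. 180.  99. 115.] [ 0.50972526 -0.17131666  0.00782366] [ 0.45157084 -0.22775157  0.00463391] [ 0.56119774 -0.10229326  0.05282211]
cradle 0.71 [462. 184. 111. 112.] [ 0.35405864 -0.16620388  0.00788341] [ 0.2929745  -0.22674936 -0.00205   ] [ 0.41240551 -0.0976401   0.0406031 ]
cradle 0.38 [332. 177.  76. 115.] [ 0.49906427 -0.17577976  0.05192393] [ 0.45926871 -0.23262608 -0.00100886] [ 0.53514313 -0.11830354  0.05486738]
((0.49780234694480896, -0.17642904818058014), (0.12028207629919052, 0.028366297483444214), 61.60573196411133) 2772
```

View pics/w1.png

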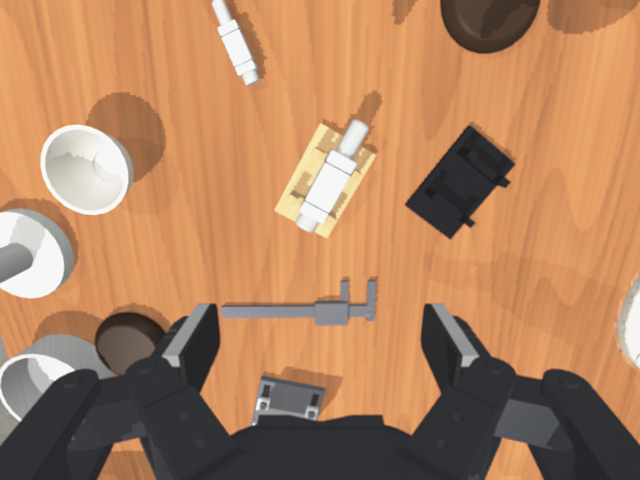

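The wrist picture shows the right gauge in the pale cradle at (330,178). Its longer, thinner go end points to the upper right, (355,135), i.e. world heading about -118.4°. I'll grasp it.

{"api": "send_rows", "payload": {"targets": [[8.5, -0.7, -1.8, -3, 0, 0, -0.17], [8.5, 0, 0, -4, 0, 0, -0.17], [8.5, 0, 0, -4, 0, 0, -0.156], [8.5, 0, 0, -3, 0, 0, 0], [8.5, 0, 0, -3, 0, 0, 0], [8.5, 0, 0, -2.5, 0, 0, 0], [8.5, 0, 0, -2, 0, 0, 0], [8.5, 0, 0, -1.5, 0, 0, 0], [8.5, 0, 0, -1.2, 0, 0, 0], [8.5, 0, 0, 0, 0, 0, 0]]}}

```text
clock: 2.55
eef_pos: [0.5026, -0.1679, 0.0186]
tool_rot: [-0.512, 0.859, 0.0, -0.001]
force: [-1.0, -0.7, 0.2]
finger_gap: 0.085
gripper_force: 0.0
```

{"api": "send_rows", "payload": {"targets": [[6, 0, 0, 0, 0, 0, 0], [4, 0, 0, 0, 0, 0, 0], [3.2, 0, 0, 0, 0, 0, 0], [2.8, 0, 0, 0, 0, 0, 0], [2, 0, 0, 0, 0, 0, 0], [1, 0, 0, 0, 0, 0, 0], [1, 0, 0, 0, 0, 0, 0], [1, 0, 0, 0, 0, 0, 0]]}}

```text
clock: 3.55
eef_pos: [0.503, -0.168, 0.0197]
tool_rot: [-0.512, 0.859, -0.0, 0.0]
force: [-2.5, 1.3, 5.8]
finger_gap: 0.0271
gripper_force: 59.7
```

{"api": "send_rows", "payload": {"targets": [[1, 0, 0, 1, 0, 0, 0], [1, 0, 0, 3, 0, 0, 0], [1, 0, 0, 5, 0, 0, 0], [1, 0, 0, 4, 0, 0, 0], [1, 0.8, 4.5, 0, 0, 0, 0.13], [1, 1, 5.5, 0, 0, 0, 0.127], [1, 1, 5.5, 0, 0, 0, 0], [1, 1, 5.5, 0, 0, 0, 0], [1, 1, 5.5, 0, 0, 0, 0], [1, 1, 5.5, 0, 0, 0, 0]]}}

```text
clock: 4.8
eef_pos: [0.5607, 0.1538, 0.1491]
tool_rot: [-0.618, 0.786, 0.0, -0.0]
force: [1.4, -0.6, -2.4]
finger_gap: 0.0271
gripper_force: 59.7
```

{"api": "send_rows", "payload": {"targets": [[1, 1, 5, 0, 0, 0, 0], [1, 1, 4.5, 0, 0, 0, 0], [1, 0.4, 2, -2, 0, 0, 0], [1, 0, 0, -4, 0, 0, 0], [1, 0, 0, 0, 0, 0, 0], [1, 0, 0, 0, 0, 0, 0]]}}

```text
clock: 5.55
eef_pos: [0.5857, 0.2665, 0.0904]
tool_rot: [-0.618, 0.786, -0.0, 0.0]
force: [0.8, 0.6, -2.6]
finger_gap: 0.027
gripper_force: 59.8
```

```bash
cat > look.py <<'E'
from h import *
import sys
t=sys.argv[1]
st=manip.get_state();print(st['eef_pos'],st['clock'],st['force'],st['finger_gap'])
M=R.from_quat(st['tool_rot']).as_matrix();print('toolx ang',np.degrees(np.arctan2(M[1,0],M[0,0])),'tilt',M[2])
ax=np.array([np.cos(np.radians(76.3)),np.sin(np.radians(76.3))])
for n in ['wrist','side','scene']:
    im,d=manip.capture(n); save(t+n+'.png',im); np.savez('/tmp/'+t+n,im=im,d=d)
    P,u,v=world(n,d,st=st); P=P[np.isfinite(P).all(1)]
    m=(abs(P[:,2]-.088)<.003)&(np.hypot(P[:,0]-.561,P[:,1]-.168)<.06)
    Q=P[m,:2].astype(np.float32); Q=Q if len(Q) else np.zeros((1,2),np.float32)
    print(n,'plate',m.sum(),cv2.minAreaRect(Q),np.median(P[m,2]))
    for r in manip.silhouettes(n,'gauge')[:2]:
        Q,_,_=world(n,d,r['region'],st); print(r['score'],np.round(r['rect']),np.median(Q,0).round(4))
E
python3 look.py a
```

```text
[0.58568173 0.2665106  0.0904253 ] 5.55 [ 0.8253947   0.60794647 -2.56337876] 0.027041443404004918
toolx ang -103.71452370072143 tilt [-9.27947505e-05 -1.27954126e-03 -9.99999177e-01]
wrist plate 18417 ((0.5602719187736511, 0.16840508580207825), (0.030493831261992455, 0.08051659911870956), 76.66313934326172) 0.08755547350475315
0.82 [321. 284.  85. 271.] [0.5794 0.2438 0.1229]
side plate 371 ((0.5613220930099487, 0.16847285628318787), (0.036536458879709244, 0.07995104044675827), 75.59949493408203) 0.08813697150899769
0.94 [368. 374.  25.  49.] [ 0.5931 -0.3047  0.0183]
0.59 [352. 120.  16.  39.] [0.5814 0.2428 0.1228]
scene plate 552 ((0.5604076385498047, 0.16941915452480316), (0.031840939074754715, 0.08096600323915482), 77.92361450195312) 0.08820613927313703
0.96 [415. 346.  38.  57.] [0.5937 0.2906 0.1216]
0.51 [237. 219.  33.  14.] [ 0.5947 -0.2974  0.0163]
```

View pics/awrist.png

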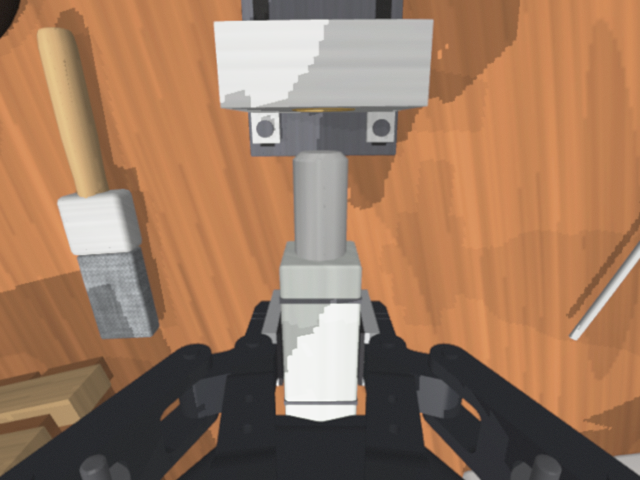

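The wrist picture shows the go plug at (320,205) lined up roughly with the plate (top centred at about (324,65)). I'll fit both precisely in this same camera.

```bash
cat > fit.py <<'E'
from h import *
import sys
t=sys.argv[1]; z=np.load('/tmp/'+t+'wrist.npz'); st=manip.get_state()
P,u,v=world('wrist',z['d'],st=st)
M=R.from_quat(st['tool_rot']).as_matrix(); L=(P-st['eef_pos'])@M   # tool coords
def edges(L,sel,a,b,step=.004):
    c=[]
    for x in np.arange(a,b,step):
        y=L[sel&(L[:,0]>x)&(L[:,0]<x+step),1]
        if len(y)>10: c.append((x+step/2,(y.min()+y.max())/2,y.max()-y.min()))
    return np.array(c)
ztool=-.0187
g=(L[:,2]<ztool+.002)&(abs(L[:,1])<.016)&(L[:,2]>-.05)
for nm,a,b in [('plug',.040,.068),('handle',.016,.033)]:
    c=edges(L,g,a,b); p=np.polyfit(c[:,0],c[:,1],1)
    print(nm,'width',np.median(c[:,2]),'axis y at x=0.05: %.4f'%np.polyval(p,.05),'ang deg %.2f'%np.degrees(np.arctan(p[0])))
print('tip x max',np.percentile(L[g,0],99.8),'top z plug',np.percentile(L[g&(L[:,0]>.045)&(L[:,0]<.06),2],2),'handle top',np.median(L[g&(L[:,0]>.016)&(L[:,0]<.033),2]))
m=(abs(P[:,2]-.0877)<.002)&(np.hypot(P[:,0]-.561,P[:,1]-.168)<.06)
for zz,nm in [(m,'plate')]:
    r=cv2.minAreaRect(L[zz,:2].astype(np.float32)); print(nm,r)
    Q=L[zz]; c=edges(Q[:,[1,0,2]],np.ones(len(Q),bool),-.035,.035); p=np.polyfit(c[:,0],c[:,1],1); print('mid x at y=0 %.4f thick %.4f ang %.2f'%(p[1],np.median(c[:,2]),np.degrees(np.arctan(p[0]))))
    lo=np.min(Q[:,0]);hi=np.max(Q[:,0]); c=edges(Q,np.ones(len(Q),bool),lo+.004,hi-.004); print('y mid',c[:,1].mean(),c[:,2].mean())
E
python3 fit.py a
```

```text
plug width 0.01874213836582908 axis y at x=0.05: 0.0002 ang deg -0.19
handle width 0.027794654798158992 axis y at x=0.05: 0.0006 ang deg 0.77
tip x max 0.07047303346166589 top z plug -0.02895758110367821 handle top -0.03289056523704505
plate ((0.10134030878543854, 0.001429535448551178), (0.08052126318216324, 0.03049175813794136), 89.63529205322266)
mid x at y=0 0.1013 thick 0.0300 ang 0.61
y mid 0.0014065804200025205 0.08023665800439335
```

{"api": "send_rows", "payload": {"targets": [[1, -0.2, 0.05, -1.5, 0, 0, 0.008], [1, 0, 0, -1.5, 0, 0, 0], [1, 0, 0, -1, 0, 0, 0], [1, 0, 0, -0.77, 0, 0, 0], [1, 0, 0, 0, 0, 0, 0], [1, 0, 0, 0, 0, 0, 0]]}}

```text
clock: 6.6
eef_pos: [0.5834, 0.2677, 0.042]
tool_rot: [-0.621, 0.784, -0.0, 0.0]
force: [0.5, 0.5, -2.2]
finger_gap: 0.027
gripper_force: 60.0
```

```bash
python3 look.py b; python3 fit.py b
```

```text
[0.58336607 0.26771503 0.04204381] 6.6 [ 0.53978629  0.49384677 -2.21042034] 0.02699164179875132
toolx ang -103.2241536523152 tilt [-5.09731042e-04 -7.50095390e-04 -9.99999589e-01]
wrist plate 30954 ((0.5613919496536255, 0.17239490151405334), (0.02253754809498787, 0.08124818652868271), 76.6409912109375) 0.08755125293488736
0.79 [321. 285.  84. 268.] [0.5772 0.2447 0.0745]
side plate 369 ((0.561233639717102, 0.1692056655883789), (0.036659546196460724, 0.08012591302394867), 77.37603759765625) 0.08821553137201887
0.82 [368. 377.  28.  48.] [ 0.5935 -0.3064  0.018 ]
0.74 [350. 134.  15.  34.] [0.581  0.2472 0.0745]
scene plate 540 ((0.560844361782074, 0.16901366412639618), (0.03225952759385109, 0.0814516618847847), 76.66934204101562) 0.08815015862478665
0.72 [412. 358.  38.  56.] [0.5894 0.289  0.0728]
plug width 0.018752045761726698 axis y at x=0.05: 0.0002 ang deg 0.03
handle width 0.027706871381856353 axis y at x=0.05: 0.0006 ang deg 0.78
tip x max 0.10830693238058847 top z plug -0.0289331354452096 handle top -0.03287124348822269
plate ((0.09779597818851471, -0.00036708638072013855), (0.022538455203175545, 0.0810873806476593), 0.13506466150283813)
mid x at y=0 0.0977 thick 0.0220 ang 0.04
y mid -0.00032931154455664684 0.08077816851350256
```

View pics/bwrist.png

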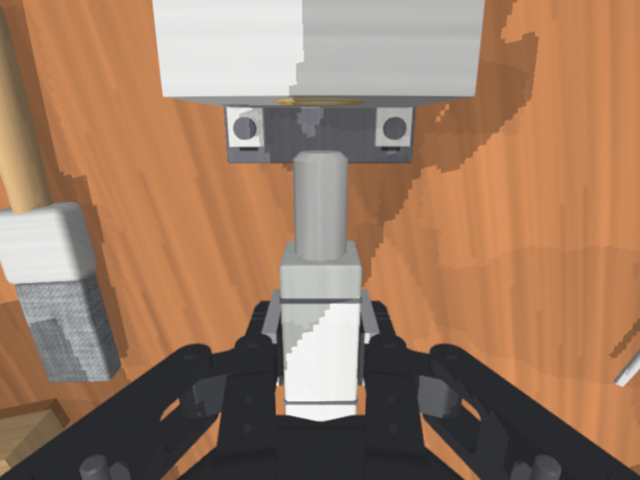

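The gauge is square to the plate: in this view plate centre is about column 319 against plug 321, a 0.5 mm offset. I'll correct that and raise 1 mm, then start the insertion.

{"api": "send_rows", "payload": {"targets": [[1, 0.05, -0.01, 0.1, 0, 0, 0], [1, -0.16, -0.68, 0, 0, 0, 0], [1, -0.16, -0.68, 0, 0, 0, 0], [1, 0, 0, 0, 0, 0, 0], [1, -0.034, -0.146, 0, 0, 0, 0], [1, -0.034, -0.146, 0, 0, 0, 0], [1, -0.034, -0.146, 0, 0, 0, 0], [1, 0, 0, 0, 0, 0, 0]]}}

```text
clock: 7.9
eef_pos: [0.5792, 0.2494, 0.0426]
tool_rot: [-0.621, 0.784, 0.0, -0.0]
force: [1.0, -0.3, -3.1]
finger_gap: 0.0273
gripper_force: 60.0
```

{"api": "send_rows", "payload": {"targets": [[1, -0.046, -0.195, 0, 0, 0, 0], [1, -0.046, -0.195, 0, 0, 0, 0], [1, -0.046, -0.195, 0, 0, 0, 0], [1, 0, 0, 0, 0, 0, 0]]}}

```text
clock: 8.4
eef_pos: [0.5779, 0.2434, 0.0426]
tool_rot: [-0.621, 0.784, -0.0, -0.0]
force: [0.2, 0.5, -3.0]
finger_gap: 0.0275
gripper_force: 60.0
```

{"api": "send_rows", "payload": {"targets": [[1, -0.046, -0.195, 0, 0, 0, 0], [1, -0.069, -0.292, 0, 0, 0, 0], [1, -0.069, -0.292, 0, 0, 0, 0], [1, -0.069, -0.292, 0, 0, 0, 0], [1, -0.069, -0.292, 0, 0, 0, 0], [1, -0.069, -0.292, 0, 0, 0, 0], [1, -0.069, -0.292, 0, 0, 0, 0], [1, 0, 0, 0, 0, 0, 0]]}}

```text
clock: 9.4
eef_pos: [0.5733, 0.2239, 0.0426]
tool_rot: [-0.621, 0.784, -0.0, -0.0]
force: [0.6, 0.5, -3.4]
finger_gap: 0.0271
gripper_force: 60.0
```

{"api": "send_rows", "payload": {"targets": [[1, -0.034, -0.146, 0, 0, 0, 0], [1, -0.034, -0.146, 0, 0, 0, 0], [1, -0.034, -0.146, 0, 0, 0, 0], [1, 0, 0, 0, 0, 0, 0]]}}

```text
clock: 9.9
eef_pos: [0.5722, 0.2196, 0.0426]
tool_rot: [-0.621, 0.784, 0.0, -0.0]
force: [0.4, -1.0, -2.6]
finger_gap: 0.0271
gripper_force: 60.0
```

{"api": "send_rows", "payload": {"targets": [[1, -0.011, -0.049, 0, 0, 0, 0], [1, -0.011, -0.049, 0, 0, 0, 0], [1, 0, 0, 0, 0, 0, 0]]}}

```text
clock: 10.28
eef_pos: [0.572, 0.2187, 0.0426]
tool_rot: [-0.621, 0.784, 0.0, -0.0]
force: [-0.2, 0.1, -3.1]
finger_gap: 0.0272
gripper_force: 60.0
```

{"api": "send_rows", "payload": {"targets": [[1, -0.011, -0.049, 0, 0, 0, 0], [1, -0.006, -0.024, 0, 0, 0, 0]]}}

```text
clock: 10.52
eef_pos: [0.5719, 0.218, 0.0426]
tool_rot: [-0.621, 0.784, -0.0, -0.0]
force: [0.2, -0.3, -4.5]
finger_gap: 0.0272
gripper_force: 60.0
```

{"api": "send_rows", "payload": {"targets": [[1, -0.006, -0.024, 0, 0, 0, 0], [1, -0.006, -0.024, 0, 0, 0, 0]]}}

```text
clock: 10.78
eef_pos: [0.5718, 0.2175, 0.0426]
tool_rot: [-0.621, 0.784, 0.0, 0.0]
force: [-0.5, -0.2, -2.8]
finger_gap: 0.0273
gripper_force: 60.0
```

{"api": "send_rows", "payload": {"targets": [[1, -0.006, -0.024, 0, 0, 0, 0], [1, 0, 0, 0, 0, 0, 0]]}}

```text
clock: 11.02
eef_pos: [0.5717, 0.2173, 0.0426]
tool_rot: [-0.621, 0.784, -0.0, -0.0]
force: [0.0, 0.9, -3.8]
finger_gap: 0.0275
gripper_force: 60.0
```

{"api": "send_rows", "payload": {"targets": [[1, -0.006, -0.024, 0, 0, 0, 0], [1, 0, 0, 0, 0, 0, 0]]}}

```text
clock: 11.28
eef_pos: [0.5716, 0.2171, 0.0426]
tool_rot: [-0.621, 0.784, -0.0, 0.0]
force: [0.6, -0.4, -3.8]
finger_gap: 0.0273
gripper_force: 60.0
```

{"api": "send_rows", "payload": {"targets": [[1, -0.006, -0.024, 0, 0, 0, 0], [1, 0, 0, 0, 0, 0, 0]]}}

```text
clock: 11.52
eef_pos: [0.5716, 0.2169, 0.0426]
tool_rot: [-0.621, 0.784, 0.0, 0.0]
force: [-0.8, 0.4, -2.9]
finger_gap: 0.027
gripper_force: 60.0
```

{"api": "send_rows", "payload": {"targets": [[1, -0.006, -0.024, 0, 0, 0, 0], [1, 0, 0, 0, 0, 0, 0]]}}

```text
clock: 11.78
eef_pos: [0.5716, 0.2169, 0.0426]
tool_rot: [-0.621, 0.784, 0.0, 0.0]
force: [0.7, 1.6, -3.7]
finger_gap: 0.0275
gripper_force: 60.0
```

{"api": "send_rows", "payload": {"targets": [[1, -0.006, -0.024, 0, 0, 0, 0], [1, 0, 0, 0, 0, 0, 0]]}}

```text
clock: 12.02
eef_pos: [0.5716, 0.2169, 0.0426]
tool_rot: [-0.621, 0.784, 0.0, 0.0]
force: [1.3, 3.3, -4.4]
finger_gap: 0.0272
gripper_force: 60.0
```

{"api": "send_rows", "payload": {"targets": [[1, -0.006, -0.024, 0, 0, 0, 0], [1, 0, 0, 0, 0, 0, 0]]}}

```text
clock: 12.28
eef_pos: [0.5716, 0.2169, 0.0426]
tool_rot: [-0.621, 0.784, 0.0, 0.001]
force: [0.4, 5.1, -5.2]
finger_gap: 0.0272
gripper_force: 59.9
```

{"api": "send_rows", "payload": {"targets": [[1, -0.006, -0.024, 0, 0, 0, 0], [1, -0.006, -0.024, 0, 0, 0, 0], [1, -0.005, -0.02, 0, 0, 0, 0], [1, 0, 0, 0, 0, 0, 0], [1, 0, 0, 0, 0, 0, 0], [1, 0, 0, 0, 0, 0, 0]]}}

```text
clock: 13.02
eef_pos: [0.5716, 0.2169, 0.0427]
tool_rot: [-0.621, 0.784, 0.001, 0.001]
force: [0.9, 7.0, -4.4]
finger_gap: 0.027
gripper_force: 59.9
```

{"api": "send_rows", "payload": {"targets": [[1, -0.006, -0.024, 0, 0, 0, 0], [1, -0.006, -0.024, 0, 0, 0, 0], [1, 0, 0, 0, 0, 0, 0], [1, 0, 0, 0, 0, 0, 0], [1, 0, 0, 0, 0, 0, 0]]}}

```text
clock: 13.65
eef_pos: [0.5717, 0.2169, 0.0427]
tool_rot: [-0.621, 0.784, 0.001, 0.002]
force: [1.4, 8.9, -4.6]
finger_gap: 0.0273
gripper_force: 59.8
```

Shoulder home at about 9.5 N, held. I'll draw it out and re-measure the gauge in hand.

{"api": "send_rows", "payload": {"targets": [[1, 0.046, 0.195, 0, 0, 0, 0], [1, 0.115, 0.487, 0, 0, 0, 0], [1, 0.183, 0.779, 0, 0, 0, 0], [1, 0.183, 0.779, 0, 0, 0, 0], [1, 0.183, 0.779, 0, 0, 0, 0], [1, 0.183, 0.779, 0, 0, 0, 0], [1, 0.183, 0.779, 0, 0, 0, 0], [1, 0.183, 0.779, 0, 0, 0, 0], [1, 0.183, 0.779, 0, 0, 0, 0], [1, 0, 0, 0, 0, 0, 0]]}}

```text
clock: 14.9
eef_pos: [0.5856, 0.2769, 0.0425]
tool_rot: [-0.621, 0.784, 0.0, 0.0]
force: [1.1, -1.3, -2.9]
finger_gap: 0.0272
gripper_force: 59.9
```

```bash
python3 look.py c; python3 fit.py c
```

```text
[0.58560947 0.27694466 0.04247037] 14.9 [ 1.09800518 -1.34251304 -2.87444631] 0.027158965002151
toolx ang -103.20478395202583 tilt [-8.21015205e-05 -4.08110033e-05 -9.99999996e-01]
wrist plate 18495 ((0.5623542666435242, 0.1770654022693634), (0.013346057385206223, 0.08110576122999191), 76.7592544555664) 0.0875331242324521
0.66 [321. 286.  84. 270.] [0.5795 0.254  0.0749]
side plate 375 ((0.5610750913619995, 0.1682824194431305), (0.034491002559661865, 0.08063740283250809), 75.13604736328125) 0.08801083017235989
0.7 [350. 133.  17.  34.] [0.5824 0.2511 0.075 ]
0.65 [368. 375.  25.  46.] [ 0.5947 -0.3085  0.0179]
scene plate 557 ((0.5601458549499512, 0.16927550733089447), (0.03320961445569992, 0.08121459186077118), 75.14640045166016) 0.0881697197788971
0.78 [235. 219.  33.  12.] [ 0.5951 -0.2942  0.0171]
0.72 [417. 361.  44.  55.] [0.5916 0.2972 0.073 ]
plug width 0.018674394678723446 axis y at x=0.05: 0.0003 ang deg -0.21
handle width 0.0278132732390364 axis y at x=0.05: 0.0005 ang deg 0.70
tip x max 0.1084785790698593 top z plug -0.02894156262566929 handle top -0.03287463085534917
plate ((0.10254719853401184, -0.0001774616539478302), (0.013346017338335514, 0.0811057761311531), 0.03597074747085571)
mid x at y=0 0.1025 thick 0.0128 ang 0.02
y mid -0.00012532207750652787 0.08087162433144894
```

{"api": "send_rows", "payload": {"targets": [[1, 0, 0, 4, 0, 0, 0], [1, 0, 0, 4, 0, 0, 0], [1, 0, 0, 0.5, 0, 0, 0], [1, -1.11, -4.79, 0, 0, 0, 0], [1, -1.11, -4.79, 0, 0, 0, 0], [1, -1.11, -4.79, 0, 0, 0, 0], [1, -1.13, -4.78, 0, 0, 0, 0], [1, 0, 0, 0, 0, 0, 0]]}}

```text
clock: 16.2
eef_pos: [0.5392, 0.0817, 0.1268]
tool_rot: [-0.619, 0.785, 0.0, -0.001]
force: [0.7, 0.1, -3.5]
finger_gap: 0.0269
gripper_force: 60.2
```

{"api": "send_rows", "payload": {"targets": [[1, 0, 0, -3, 0, 0, 0], [1, 0, 0, -3, 0, 0, 0], [1, 0, 0, -1.5, 0, 0, 0], [1, 0, 0, -0.9, 0, 0, 0], [1, 0, 0, 0, 0, 0, 0], [1, 0, 0, 0, 0, 0, 0]]}}

```text
clock: 16.95
eef_pos: [0.5417, 0.0851, 0.0446]
tool_rot: [-0.621, 0.784, -0.0, 0.001]
force: [-0.3, -0.9, -3.1]
finger_gap: 0.0271
gripper_force: 60.2
```

```bash
python3 look.py d; python3 - <<'E'
from h import *
st=manip.get_state(); C=np.array([.5716,.2169]); a=np.array([-.2288,-.9735]); l=np.array([-.9735,.2288]); e=st['eef_pos'][:2]-C
print('along',e@a,'lat',e@l)
import cv2
im=cv2.imread('pics/dside.png')[90:220,260:420]; cv2.imwrite('pics/dcrop.png',cv2.resize(im,None,fx=5,fy=4.5,interpolation=cv2.INTER_CUBIC)[:600,:800])
E
```

```text
[0.54171232 0.08509877 0.04456421] 16.95 [-0.28520991 -0.88914063 -3.12942418] 0.027104161606977064
toolx ang -103.21800421601918 tilt [-9.17269696e-04 -1.66092699e-03 -9.99998200e-01]
wrist plate 0 ((0.0, 0.0), (0.0, 0.0), 0.0) nan
0.75 [321. 285.  84. 267.] [0.5355 0.0624 0.0771]
side plate 32 ((0.5968871712684631, 0.16475825011730194), (0.01211863849312067, 0.02560349740087986), 8.344606399536133) 0.08824695621158807
0.57 [369. 376.  28.  48.] [ 0.593  -0.3053  0.0184]
0.56 [332. 192.  18.  42.] [0.5363 0.0582 0.0763]
scene plate 565 ((0.5606801509857178, 0.16936814785003662), (0.03228091821074486, 0.08217083662748337), 77.45968627929688) 0.08808779614353224
0.66 [362. 287.  30.  42.] [0.5501 0.1097 0.0758]
0.66 [235. 218.  29.  15.] [ 0.5962 -0.2981  0.0165]
along 0.1355201575448315 lat -0.000540453792349188
  return _methods._mean(a, axis=axis, dtype=dtype,
  ret = ret.dtype.type(ret / rcount)
```

View pics/dcrop.png

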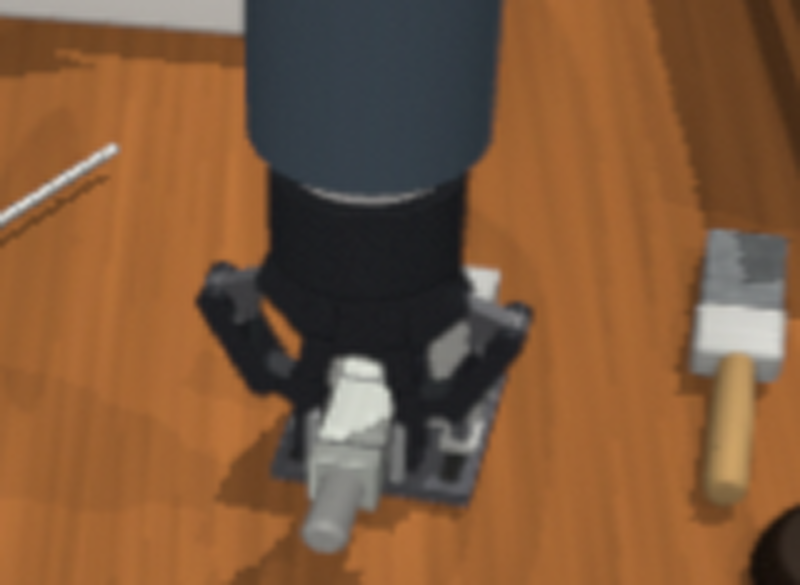

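The gauge sits in front of the plate's -y face, level and in line, 20 mm short. I'll advance gently.

{"api": "send_rows", "payload": {"targets": [[1, 0, 0, -0.15, 0, 0, 0], [1, 0.115, 0.487, 0, 0, 0, 0], [1, 0.115, 0.487, 0, 0, 0, 0], [1, 0.115, 0.487, 0, 0, 0, 0], [1, 0.04, 0.16, 0, 0, 0, 0], [1, 0, 0, 0, 0, 0, 0], [1, 0, 0, 0, 0, 0, 0]]}}

```text
clock: 18.12
eef_pos: [0.5447, 0.1009, 0.0421]
tool_rot: [-0.621, 0.784, 0.0, -0.0]
force: [-0.6, 0.4, -2.9]
finger_gap: 0.0267
gripper_force: 60.2
```

{"api": "send_rows", "payload": {"targets": [[1, 0.034, 0.146, 0.05, 0, 0, 0], [1, 0.034, 0.146, 0, 0, 0, 0], [1, 0, 0, 0, 0, 0, 0]]}}

```text
clock: 18.5
eef_pos: [0.5455, 0.104, 0.0426]
tool_rot: [-0.621, 0.784, -0.0, 0.0]
force: [-0.2, -0.5, -2.5]
finger_gap: 0.0271
gripper_force: 60.2
```

{"api": "send_rows", "payload": {"targets": [[1, 0.011, 0.049, 0, 0, 0, 0], [1, 0, 0, 0, 0, 0, 0]]}}

```text
clock: 18.75
eef_pos: [0.5455, 0.1044, 0.0426]
tool_rot: [-0.621, 0.784, 0.0, -0.0]
force: [-0.5, 0.5, -2.8]
finger_gap: 0.0277
gripper_force: 60.2
```

{"api": "send_rows", "payload": {"targets": [[1, 0.011, 0.049, 0, 0, 0, 0], [1, 0, 0, 0, 0, 0, 0]]}}

```text
clock: 19.0
eef_pos: [0.5456, 0.1049, 0.0426]
tool_rot: [-0.621, 0.784, -0.0, -0.0]
force: [0.8, 0.0, -4.1]
finger_gap: 0.0271
gripper_force: 60.2
```

{"api": "send_rows", "payload": {"targets": [[1, 0.006, 0.024, 0, 0, 0, 0], [1, 0, 0, 0, 0, 0, 0]]}}

```text
clock: 19.25
eef_pos: [0.5456, 0.1049, 0.0426]
tool_rot: [-0.621, 0.784, -0.0, -0.0]
force: [-0.1, -1.7, -1.7]
finger_gap: 0.0269
gripper_force: 60.2
```

{"api": "send_rows", "payload": {"targets": [[1, 0.006, 0.024, 0, 0, 0, 0], [1, 0.006, 0.024, 0, 0, 0, 0], [1, 0.006, 0.024, 0, 0, 0, 0], [1, 0.006, 0.024, 0, 0, 0, 0], [1, 0, 0, 0, 0, 0, 0]]}}

```text
clock: 19.88
eef_pos: [0.5456, 0.1049, 0.0426]
tool_rot: [-0.621, 0.784, -0.0, -0.001]
force: [-1.1, -6.1, -1.1]
finger_gap: 0.0272
gripper_force: 60.3
```

{"api": "send_rows", "payload": {"targets": [[1, 0.009, 0.04, 0, 0, 0, 0], [1, 0.009, 0.04, 0, 0, 0, 0], [1, 0, 0, 0, 0, 0, 0], [1, 0, 0, 0, 0, 0, 0], [1, 0, 0, 0, 0, 0, 0], [1, 0, 0, 0, 0, 0, 0]]}}

```text
clock: 20.62
eef_pos: [0.5456, 0.1049, 0.0426]
tool_rot: [-0.621, 0.784, -0.001, -0.002]
force: [-0.4, -9.6, -0.8]
finger_gap: 0.0272
gripper_force: 60.4
```

{"api": "send_rows", "payload": {"targets": [[1, 0.002, 0.01, 0, 0, 0, 0], [1, 0, 0, 0, 0, 0, 0], [1, 0, 0, 0, 0, 0, 0], [1, 0, 0, 0, 0, 0, 0], [1, 0, 0, 0, 0, 0, 0], [1, 0, 0, 0, 0, 0, 0], [1, 0, 0, 0, 0, 0, 0], [1, 0, 0, 0, 0, 0, 0]]}}

```text
clock: 21.62
eef_pos: [0.5455, 0.105, 0.0426]
tool_rot: [-0.621, 0.784, -0.001, -0.002]
force: [-1.4, -9.5, -1.5]
finger_gap: 0.0271
gripper_force: 60.4
```

No-go stays out at about 9.7 N, held over 1 s. Now back off and return to the cradle.

{"api": "send_rows", "payload": {"targets": [[1, -0.046, -0.195, 0, 0, 0, 0], [1, -0.184, -0.779, 0, 0, 0, 0], [1, -0.46, -1.95, 0, 0, 0, 0], [1, 0, 0, 4, 0, 0, 0], [1, 0, 0, 4, 0, 0, 0], [1, -0.7, -4.8, 0, 0, 0, -0.133], [1, -0.7, -4.8, 0, 0, 0, -0.132], [1, -0.7, -4.8, 0, 0, 0, 0], [1, -0.7, -4.8, 0, 0, 0, 0], [1, 0, 0, 0, 0, 0, 0]]}}

```text
clock: 22.88
eef_pos: [0.5099, -0.1175, 0.1225]
tool_rot: [-0.51, 0.86, 0.0, -0.0]
force: [0.5, 0.7, -2.8]
finger_gap: 0.0273
gripper_force: 60.5
```

{"api": "send_rows", "payload": {"targets": [[1, 0, 0, 0, 0, 0, 0], [1, 0, 0, 0, 0, 0, 0]]}}

```text
clock: 23.12
eef_pos: [0.5113, -0.1136, 0.1226]
tool_rot: [-0.512, 0.859, 0.0, 0.0]
force: [-0.7, -0.0, -3.1]
finger_gap: 0.0273
gripper_force: 60.5
```

{"api": "send_rows", "payload": {"targets": [[1, -0.4, -2.7, 0, 0, 0, 0], [1, -0.43, -2.74, 0, 0, 0, 0], [1, 0, 0, -1, 0, 0, 0], [1, 0, 0, -2, 0, 0, 0], [1, 0, 0, -2, 0, 0, 0], [1, 0, 0, 0, 0, 0, 0], [1, 0, 0, 0, 0, 0, 0]]}}

```text
clock: 24.0
eef_pos: [0.5037, -0.1682, 0.0733]
tool_rot: [-0.512, 0.859, -0.0, 0.0]
force: [-0.5, -0.3, -3.4]
finger_gap: 0.0272
gripper_force: 60.4
```

```bash
python3 - <<'E'
from h import *
st=manip.get_state(); print(st['eef_pos']); im,d=manip.capture('wrist'); save('e.png',im)
E
```

```text
[ 0.50367763 -0.16816031  0.07325849]
```

View pics/e.png

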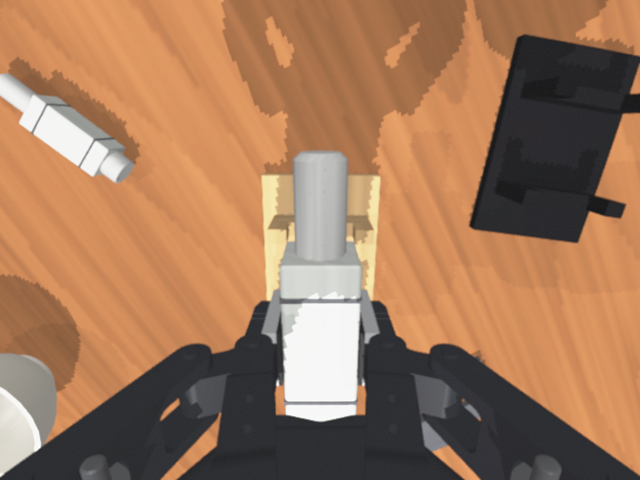

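The gauge is centred over the pale cradle (gauge column 320, cradle 263–380) and aligned with it. I'll lower it.

{"api": "send_rows", "payload": {"targets": [[1, -0.06, 0, -1.5, 0, 0, 0], [1, 0, 0, -1.5, 0, 0, 0], [1, 0, 0, -1, 0, 0, 0], [1, 0, 0, -0.7, 0, 0, 0], [1, 0, 0, -0.3, 0, 0, 0], [1, 0, 0, 0, 0, 0, 0], [1, 0, 0, 0, 0, 0, 0]]}}

```text
clock: 24.92
eef_pos: [0.5027, -0.1687, 0.023]
tool_rot: [-0.512, 0.859, -0.0, 0.0]
force: [0.5, -0.2, -3.8]
finger_gap: 0.0273
gripper_force: 60.5
```

{"api": "send_rows", "payload": {"targets": [[1, 0, 0, -0.1, 0, 0, 0], [1, 0, 0, -0.1, 0, 0, 0], [1, 0, 0, 0, 0, 0, 0], [1, 0, 0, 0, 0, 0, 0]]}}

```text
clock: 25.42
eef_pos: [0.5024, -0.1686, 0.0206]
tool_rot: [-0.512, 0.859, -0.0, -0.0]
force: [-0.1, 0.0, -3.4]
finger_gap: 0.027
gripper_force: 60.5
```

{"api": "send_rows", "payload": {"targets": [[1, 0, 0, -0.05, 0, 0, 0], [1, 0, 0, -0.05, 0, 0, 0], [1, 0, 0, 0, 0, 0, 0], [1, 0, 0, 0, 0, 0, 0]]}}

```text
clock: 25.92
eef_pos: [0.5024, -0.1686, 0.0197]
tool_rot: [-0.512, 0.859, -0.0, 0.0]
force: [-0.7, 0.4, -1.0]
finger_gap: 0.0277
gripper_force: 60.8
```

{"api": "send_rows", "payload": {"targets": [[1, 0, 0, -0.04, 0, 0, 0], [1, 0, 0, 0, 0, 0, 0], [2.8, 0, 0, 0, 0, 0, 0], [3.0, 0, 0, 0, 0, 0, 0], [3.5, 0, 0, 0, 0, 0, 0], [5, 0, 0, 0, 0, 0, 0], [7, 0, 0, 0, 0, 0, 0], [8.5, 0, 0, 0, 0, 0, 0], [8.5, 0, 0, 0, 0, 0, 0]]}}

```text
clock: 27.05
eef_pos: [0.5024, -0.1686, 0.0192]
tool_rot: [-0.512, 0.859, -0.0, 0.0]
force: [-0.2, -0.6, -0.4]
finger_gap: 0.0849
gripper_force: 0.0
```

{"api": "send_rows", "payload": {"targets": [[8.5, 0, 0, 1, 0, 0, 0], [8.5, 0, 0, 3, 0, 0, 0], [8.5, 0, 0, 5, 0, 0, 0], [8.5, 0, 0, 5, 0, 0, 0], [8.5, 1, 5, 5, 0, 0, 0], [8.5, 0, 0, 0, 0, 0, 0], [8.5, 0, 0, 0, 0, 0, 0]]}}

```text
clock: 27.92
eef_pos: [0.5109, -0.1246, 0.2032]
tool_rot: [-0.512, 0.859, 0.0, 0.0]
force: [-0.2, 0.2, -0.4]
finger_gap: 0.085
gripper_force: 0.0
```

```bash
python3 - <<'E'
from h import *
st=manip.get_state(); print(st['eef_pos'],st['clock'])
for n in ['wrist','side']:
    im,d=manip.capture(n); save('f'+n+'.png',im)
    P,u,v=world(n,d,st=st)
    m=(P[:,2]>.044)&(P[:,2]<.06)&(np.hypot(P[:,0]-.5,P[:,1]+.17)<.09); print(n,cv2.minAreaRect(P[m,:2].astype(np.float32)),np.median(P[m,2]))
E
```

```text
[ 0.51088458 -0.12458865  0.20317971] 27.925
wrist ((0.49752333760261536, -0.17712223529815674), (0.12085258960723877, 0.028122438117861748), 61.67354202270508) 0.05216328766433595
side ((0.49836182594299316, -0.17744700610637665), (0.11993584781885147, 0.02979157119989395), 61.30738067626953) 0.052262675755087806
```

View pics/fwrist.png

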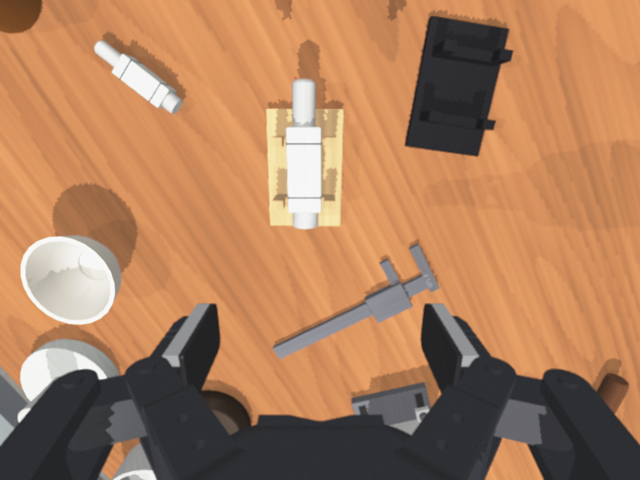

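The gauge lies level in the pale cradle at (304,168), within 1 mm of where it started, and the fingers are clear of it.

```bash
python3 -c "
from plant import manip
print(manip.finish_job())"
```

```text
the job is handed in; nothing more can be done
None
```

The job is handed in at about 28 s with no verdict returned: the go end went fully home at about 9 N, the no-go end stayed out at about 9.7 N for over a second, and the gauge is back level in its pale cradle and released.

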